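Tap the stiff specimen stage up to the red flag

TASK

Set the specimen stage to its imaging position: tap the stiff carriage gently along its rail until the white index line on it lines up with the white centre line of the red flag (not the blue one), never letting the index line run past the red flag. On the way, stop one to two centimetres short and take your hand off the carriage for a moment to look, then finish with small taps and leave it there untouched. Do not shift the dish, bottles, slide box or tweezers around it.

Things in the scene. Friction and masses are not known exactly. Their poses are not given: they have to be found in the camera images.
- stage: Fixed stage: grey base plate 190 (x) by 360 (y) by 12 mm, white ticks on its -x edge. Origin at the centre of its underside, on the bench, z up; the carriage slides along its y. On it: the rail (50 mm wide in x, 340 long in y, centred, top at 28 mm) and, at x = +77 mm, the flag bar (24 mm wide, 300 long, top at 34 mm). Above 28 mm the rail is free on both sides of the carriage.
- carriage (a joint): Position of the carriage along the stage's +y axis, m; 0 = mid-stage, end stops at -0.10 and +0.10; starts within 15 mm of 0. Stiff friction slide: it moves only while pushed along y with more than about 6 N (plus about 8 N per m/s), stops within a millimetre of where the push ends and stays there.
- index (a point): End of the 2 mm white index line on the carriage, a dark block 104 (x) by 100 (y) by 42 mm, underside 28 mm and top 70 mm above the bench, centred on the stage's x = 0, too wide to grip, glass slide on top. Its flat y end faces (yellow patch) are tapped 35 to 65 mm above the bench. This point: top of the +x edge (stage x = +55 mm), half-way between the end faces, 50 mm from each along y.
- red_flag: Red flag, the target: a fixed clip 22 (x) by 12 (y) by 28 mm on the flag bar, white line across its middle. Origin at the centre of its underside (34 mm above the bench; top at 62 mm); axes parallel to the stage's. It stands 55 to 75 mm from mid-stage, on its +y or -y side. The carriage is right when the index has this origin's y in the stage's frame.
- blue_flag: Blue flag (loading position, not the target): same clip, on the other side of mid-stage.
- dish: Loose closed culture dish, 90 mm across, 17 mm high, beside the +y end of the stage. Origin at the centre of its underside. Leave alone.
- tweezers: Loose steel tweezers, 125 mm long along its own y, 12 mm wide, 6 mm high, beside the -y end of the stage. Leave alone.
- slide_box: Loose green slide box 75 (x) by 100 (y) by 34 mm beyond the stage. Origin at the centre of its underside. Leave alone.
- dropper: Loose dropper bottle, 34 mm across, 75 mm high, beyond the stage. Origin at the centre of its underside. Leave alone.
- oil_bottle: Loose amber bottle, 42 mm across, 80 mm high, beyond the stage. Origin at the centre of its underside. Leave alone.

How it is judged:
On the way:
1. the index line rests 6 to 25 mm short of the red flag's centre line, carriage still and untouched (((y of red_flag in the frame of stage above 0 m and y of index in the frame of red_flag between -0.025 and -0.006 m) or (y of red_flag in the frame of stage below 0 m and y of index in the frame of red_flag between 0.006 and 0.025 m)) and velocity of joint carriage between -0.005 and 0.005 m/s and contact force between carriage and anything else below 0.05 N), for 0.2 s.
At the end, for the whole second after the job is handed in: The carriage is at rest and untouched with its index line within 4 mm of the red flag's centre line, measured along the rail (y of index in the frame of red_flag between -0.004 and 0.004 m and velocity of joint carriage between -0.005 and 0.005 m/s and contact force between carriage and anything else below 0.05 N).
It fails at once if the index line runs past the red flag (beyond its far edge, 6 mm past its centre line) ((y of red_flag in the frame of stage above 0 m and y of index in the frame of red_flag above 0.006 m) or (y of red_flag in the frame of stage below 0 m and y of index in the frame of red_flag below -0.006 m)).
It fails at once if the carriage is knocked along faster than 0.2 m/s (velocity of joint carriage above 0.2 m/s or velocity of joint carriage below -0.2 m/s).
It fails at once if the dish, a bottle, the slide box or the tweezers are shifted by more than 20 mm (distance of any of dish, slide_box, dropper, oil_bottle, tweezers from where it was at the start of the episode above 0.02 m).
It also fails if it takes over 48 s, if anything falls off the work surface, if the arm or the gripper's body presses on something with over 40 N, if the wrist force passes 120 N, or if a joint passes its speed limit or range.

ROBOT

A 7-joint arm with a two-finger parallel gripper is mounted at the origin on the work surface. World frame = base frame: x ahead of the robot, y to its left, z up, the work surface at z = 0. Lengths are in m, angles in rad, forces in N, time in s.
With the tool pointing down it reaches from about 0.425 to 1.025 m from the base axis. Payload 3.6 kg.
Tool frame: the origin (TCP) lies at the very end of the fingers, on their centre line; the grasp point (between the pads) lies arm.pinch_z behind it (arm.pinch_z is the distance from the TCP to the grasp point, in m); z points along the fingers, y is the line along which they close (so a half turn about z gives the same grasp; the last joint's range is limited). The gripper opens to 85 mm and grips with 20 to 120 N. Pads are 22 mm wide; open, the fingers measure 114 mm over their backs; the gripper's body (76 mm by 85 mm) begins 54 mm behind the grasp point. The pads swing forward as they close: fully open they stand 13 mm farther back than shut.
Start: joints at [-1.361, 0.591, 0.048, 1.609, -0.033, 0.943, -0.034], TCP at [0.216, 0.692, 0.231] pointing down, gripper open.
Joint ranges: [-2.69, 2.69], [-0.47, 2.24], [-1.27, 1.36], [0.19, 2.51], [-1.53, 4.68], [0.08, 2.07], [-3.09, 3.09]. Speed limits (rad/s): [2.57, 2.57, 3.14, 3.14, 3.14, 3.14, 3.14].

INTERFACE

Orientations are given as a unit quaternion [x, y, z, w].
In Python, from plant import arm, eoat, cams, job, recognise gives the robot as it stands. Calls block until the motion is done:
- arm.movep(position, orientation): joint-space move of the TCP to a pose.
- arm.movel(position, ori=None, max_speed=0.15, guard=None): straight line of the TCP; ori=None keeps the orientation; max_speed is the mean speed in m/s. With guard (N) it stops when the force on the tool has changed by that much, and returns True; else False.
- arm.goto_joints(angles): joint-space move.
- eoat.set_gripper(opening, newtons=None): finger opening in m; newtons is the grip in N (None keeps the last); returns when the fingers have stopped.
- arm.pause(seconds).
- arm.ik(position, orientation): joint angles nearest the present ones, or None.
- cams.get_image(name): name is "scene" or "top" or "wrist"; returns (picture, depth): 480x640x3 uint8, red, green, blue; 480x640 float32, m along the optical axis (not along the pixel's ray), 0 where there is no reading.
- cams.camera_model(name): a dict with "fx", "fy", "cx", "cy" (pixels), "rvec" (rotation vector, rad) and "tvec" (3), from world to camera coordinates, as OpenCV has them; the wrist camera has in their place "mount" (4x4, takes a point from camera to tool coordinates, whose origin is the TCP and whose axes are the flange's). Camera axes: x right, y down, z forward; pixel columns grow to the right and rows downward; lengths in m; the calibration is good to about 2 mm. The wrist camera is an equidistant fisheye: a pixel r from the principal point sees the ray r / f radians off the axis. A picture is of the moment at which its call begins: read the wrist's pose just before it. camera_model takes no time and is no camera call.
A pose or a line that the arm cannot do raises arm.Unreachable and nothing moves.
- job.close_job(): hands the job in; it is judged then, once.
Trained networks look in the newest picture that a camera, given by its name, has taken for a name from the list of things; names that differ only in an ending like _2 or _b are one class to them, and where a whole thing is asked for, a point or a joint stands for the part that bears it (a point fixed in the world has none). Each returns a list of dicts, best first, with "score" (0 to 1); they miss things now and then, are a little off and sometimes report something else, mostly with a low value. They report only what shows in the picture. A call takes as long as a camera call.
- recognise(query, camera): "box" ([centre column, centre row, width, height] in pixels, round what is visible of it).
Readings, each from a call of its own:
- arm.current_time(): time.
- arm.current_joint_pos(): joint angles.
- arm.current_qvel(): joint speeds.
- arm.current_joint_efforts(): joint torques, N m.
- arm.current_tcp_pos(): TCP position.
- arm.current_tool_rot(): TCP orientation.
- arm.current_contact_force(): force on the tool from outside, world axes, zero at the start.
- arm.current_moment(): the same for the moment, N m.
- arm.current_finger_gap(): finger opening in m.
- arm.current_grasp_force(): force on a finger pad.
Only numpy, scipy, OpenCV 4.12 (cv2) and the standard library are available. Lean on these libraries where they do the work, as an engineer would, in place of code of your own. Each camera call takes 0.05 s, during which the arm holds its last target. There are 200 camera calls.

## Working session

There is one attempt and no reset: what is moved stays moved. The work goes in short steps, each a Python script; the robot and the scene stay as the last script left them, time stands still between calls to the robot, and variables do not carry over. Pictures are saved under pics/ and viewed, at most 10 in all, crops included, and the job is handed in when it is done.

```bash
mkdir -p pics; ls; python3 - <<'E'
from plant import arm,cams,recognise
import cv2
for n in("top","scene"):
    p,d=cams.get_image(n); cv2.imwrite(f"pics/{n}0.png",p[:,:,::-1])
    m=cams.camera_model(n); print(n,{k:(v.tolist() if hasattr(v,'tolist') else v) for k,v in m.items()})
    for q in("stage","carriage","red_flag","blue_flag"):
        print(q,[(r["score"],r["box"]) for r in recognise(q,n)[:2]])
print(arm.pinch_z,arm.current_time())
E
```

```text
pics
top {'fx': 523.1343303226724, 'fy': 523.1343303226724, 'cx': 324.317936766469, 'cy': 239.57203310673768, 'rvec': [2.1345703736697215, -2.096750439345481, 0.21577131229891638], 'tvec': [0.01847848675698903, 0.635570041757507, 1.065905701314502]}
stage [(0.74, [317.9, 278.6, 171.4, 116.5])]
carriage [(0.69, [314.9, 276.4, 51.7, 55.5]), (0.45, [300.1, 235.3, 11.6, 12.0])]
red_flag [(0.59, [360.6, 246.2, 4.9, 10.5])]
blue_flag [(0.45, [300.1, 234.4, 10.9, 13.2])]
scene {'fx': 547.2600464466324, 'fy': 547.2600464466324, 'cx': 322.87667982742903, 'cy': 246.81209517347412, 'rvec': [2.179624447548214, 0.9245892175703014, -0.4081004482952996], 'tvec': [-0.4589453364959673, -0.22179626777992423, 1.2797828457879474]}
stage [(0.87, [300.6, 270.9, 224.5, 140.5])]
carriage [(0.74, [301.3, 244.4, 75.0, 66.9])]
red_flag [(0.62, [286.4, 291.0, 13.7, 18.7])]
blue_flag [(0.75, [350.4, 260.4, 11.7, 24.7])]
0.0187 0.5
```

```bash
python3 - <<'E'
import cv2
a=cv2.imread("pics/top0.png")[170:370,190:440]; b=cv2.imread("pics/scene0.png")[150:370,150:440]
cv2.imwrite("pics/t1.png",cv2.resize(a,None,fx=3,fy=3,interpolation=2)[:600,:750]); cv2.imwrite("pics/s1.png",cv2.resize(b,None,fx=2.7,fy=2.7,interpolation=2))
E
```

```text
(no output)
```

View pics/t1.png

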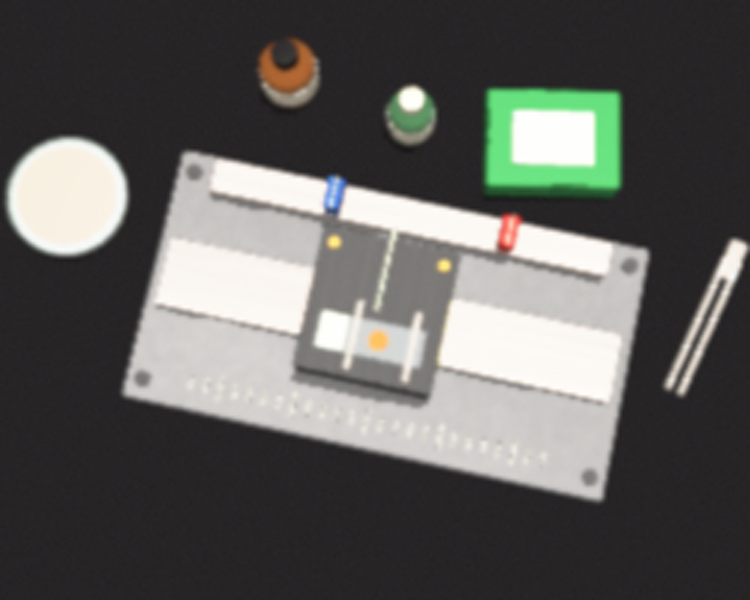

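View pics/s1.png

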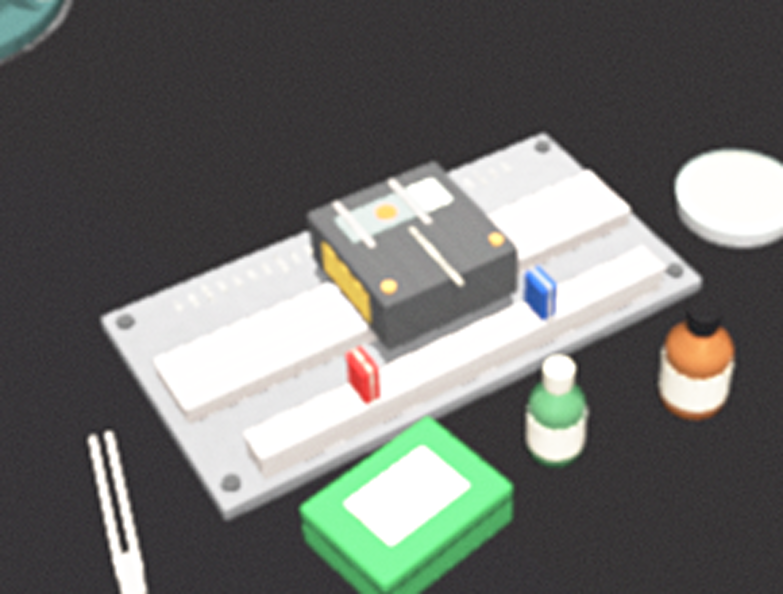

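The top view shows the stage corners at crop pixels (185,152), (648,248), (602,500) and (124,396). The red flag is at about (511,228), on the image right, which is -y. The index line ends at (394,231), so the push has to go along -y from the carriage's left (+y) face.

```bash
cat > h.py <<'E'
import numpy as np, cv2
from scipy.spatial.transform import Rotation as R
from plant import arm,eoat,cams,job,recognise
def ray(name,px,z):
    m=cams.camera_model(name); M=R.from_rotvec(m["rvec"]).as_matrix(); C=-M.T@np.array(m["tvec"])
    px=np.atleast_2d(px).astype(float)
    d=np.c_[(px[:,0]-m["cx"])/m["fx"],(px[:,1]-m["cy"])/m["fy"],np.ones(len(px))]@M
    return C+d*((z-C[2])/d[:,2])[:,None]
E
python3 - <<'E'
from h import *
f=lambda a:np.array(a)/3+[190,170]
c=ray("top",f([(185,152),(648,248),(602,500),(124,396)]),.012)
model=np.array([(95,180),(95,-180),(-95,-180),(-95,180)])/1e3
o=c[:,:2].mean(0); H=model.T@(c[:,:2]-o); U,S,V=np.linalg.svd(H); Rm=(U@V).T
print("o",o,"yaw",np.arctan2(Rm[1,0],Rm[0,0]),"res mm",((c[:,:2]-o)@Rm-model)*1e3)
st=lambda p:(p[:,:2]-o)@Rm
print("index",st(ray("top",f([(394,231)]),.07)),"red",st(ray("top",f([(512,220)]),.062)),"blue",st(ray("top",f([(337,182)]),.062)))
g=lambda a:np.array(a)/2.7+[150,150]
print("scene corners",st(ray("scene",g([(102,318),(228,518),(700,282),(545,133)]),.012)))
print("index",st(ray("scene",g([(461,283)]),.07)),"red",st(ray("scene",g([(363,353)]),.062)),"blue",st(ray("scene",g([(540,273)]),.062)))
np.savez("st.npz",o=o,Rm=Rm)
print(cams.camera_model("wrist"))
print("cam top",ray("top",[[0,0]],1)*0+[0,0,0], arm.current_tool_rot(),arm.current_time())
E
```

```text
o [0.55994445 0.03888963] yaw -0.1924371905579405 res mm [[-0.55523223 -1.3848726 ]
 [ 0.07464039  1.38675465]
 [-0.0756337   1.02331901]
 [ 0.55622554 -1.02520107]]
index [[0.05717222 0.00813891]] red [[ 0.08432421 -0.07300786]] blue [[0.08533743 0.05640862]]
scene corners [[-0.09641143 -0.17601428]
 [ 0.09797201 -0.17810308]
 [ 0.09562092  0.17895186]
 [-0.09535223  0.18386712]]
index [[0.05733502 0.01096272]] red [[ 0.06881848 -0.06683378]] blue [[0.07038344 0.06231718]]
{'fx': 371.64829954431775, 'fy': 371.64829954431775, 'cx': 318.295800830002, 'cy': 242.89129020129775, 'mount': array([[ 1.57935202e-03, -9.61407409e-01, -2.75124153e-01,
         7.02347189e-02],
       [ 9.99998747e-01,  1.54923738e-03,  3.26767929e-04,
        -1.71309537e-04],
       [ 1.12075513e-04, -2.75124324e-01,  9.61408651e-01,
        -1.42437232e-01],
       [ 0.00000000e+00,  0.00000000e+00,  0.00000000e+00,
         1.00000000e+00]])}
cam top [[0. 0. 0.]] [ 1.50795247e-01  9.88565016e-01 -3.96123641e-05 -2.87653860e-06] 0.5
```

```bash
cat >> h.py <<'E'
try:
    s=np.load("st.npz"); o,Rm=s["o"],s["Rm"]
except OSError: pass
W=lambda x,y,z: np.r_[o+Rm@[x,y],z]
S=lambda p: (np.asarray(p)[...,:2]-o)@Rm
xs,ys=np.r_[Rm[:,0],0],np.r_[Rm[:,1],0]
Q=R.from_matrix(np.c_[-ys,-xs,[0,0,-1]]).as_quat()
def wray(px,z,T,Q):
    m=cams.camera_model("wrist"); px=np.atleast_2d(px).astype(float)
    v=(px-[m["cx"],m["cy"]])/m["fx"]; r=np.linalg.norm(v,axis=1,keepdims=True)
    d=np.c_[v/r*np.sin(r),np.cos(r)]; A=R.from_quat(Q).as_matrix(); M=np.array(m["mount"])
    d=d@(A@M[:3,:3]).T; C=np.array(T)+A@M[:3,3]
    return C+d*((z-C[2])/d[:,2])[:,None]
def wshot(fn):
    T,q=arm.current_tcp_pos(),arm.current_tool_rot(); p,d=cams.get_image("wrist")
    cv2.imwrite(f"pics/{fn}.png",p[:,:,::-1]); np.savez(f"{fn}.npz",T=T,q=q)
E
python3 - <<'E'
from h import *
print(arm.ik(W(0,.10,.2),Q),arm.ik(W(0,.10,.05),Q),arm.ik(W(0,-.01,.05),Q))
eoat.set_gripper(0)
arm.movep(W(0,.11,.2),Q)
print(arm.current_time(),arm.current_contact_force())
arm.movel(W(0,.11,.05),max_speed=.1)
wshot("w1"); print(S(arm.current_tcp_pos()),arm.current_tcp_pos()[2],arm.current_time(),arm.current_contact_force())
E
```

```text
[-0.09096582  0.48041912 -0.2984147   1.92595073  0.1978265   0.76334041
  2.44805845] [-0.07448507  0.70337299 -0.33200741  2.00347528  0.45039088  0.50554367
  2.21732754] [ 0.09857518  0.6745511  -0.3216008   2.08546374  0.47050133  0.4505537
  2.36381994]
3.6083 [-0.95655169  0.47638031  0.56155886]
[0.00044291 0.11021376] 0.05064550061073821 5.3083 [ 0.99429373 -0.09383768  0.46959353]
```

View pics/w1.png

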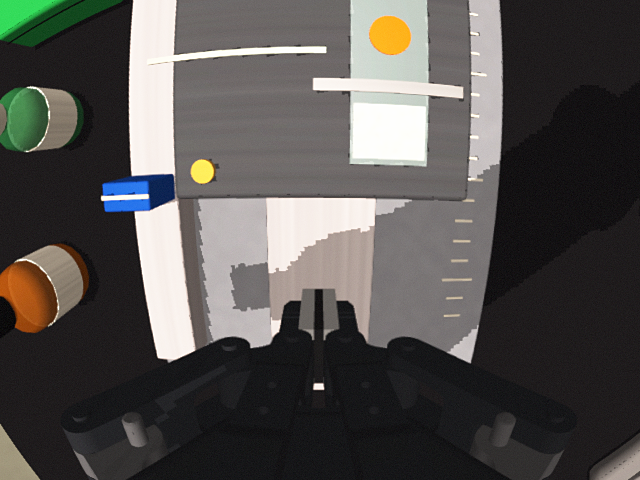

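The wrist view looks along -y. The index end is at (148,62), the blue flag's line ends at (102,198), and the path to the face is clear. Next I touch the face and push about 58 mm.

```bash
python3 - <<'E'
from h import *
w=np.load("w1.npz")
print("index",S(wray([148,62],.07,w["T"],w["q"])),"blue top",S(wray([[102,198],[148,195]],.062,w["T"],w["q"])),"face",S(wray([320,200],.07,w["T"],w["q"])))
hit=arm.movel(W(0,.05,.05),max_speed=.025,guard=3)
y=S(arm.current_tcp_pos())[1]; print(hit,y,arm.current_contact_force(),arm.current_time())
if hit and .06<y<.085:
    arm.movel(W(0,y-.057,.05),max_speed=.04)
    y2=S(arm.current_tcp_pos())[1]; print(y2,arm.current_contact_force())
    arm.movel(W(0,y2+.02,.05),max_speed=.05)
    wshot("w2"); print(arm.current_contact_force(),arm.current_time())
E
```

```text
index [[0.05959331 0.00975215]] blue top [[0.08687022 0.05908537]
 [0.06510709 0.05876277]] face [[-0.00053166  0.06045408]]
True 0.07063212099028353 [ 0.21512763 -0.34569469  0.14137108] 6.8167
0.01638849699729642 [ 1.00102796  4.63558111 -4.01838361]
[-0.3720595   0.63437843 -0.38582581] 9.05
```

View pics/w2.png

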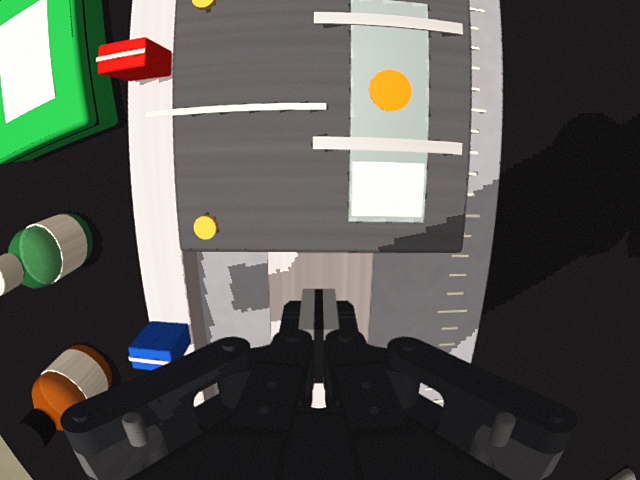

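The red flag's top line runs from (98,60) to (146,51), and the index end is at (147,115). The carriage is free of the fingers.

```bash
python3 - <<'E'
from h import *
arm.pause(.4)
w=np.load("w2.npz"); f=lambda p,z:S(wray(p,z,w["T"],w["q"]))
print("tcp",S(w["T"]),"index",f([[147,114],[326,106]],.07),"red",f([[98,60],[146,51]],.062),"face",f([[320,252]],.07))
E
```

```text
tcp [-2.08783370e-05  3.61973654e-02] index [[ 0.05913163 -0.04531545]
 [-0.00284796 -0.04485689]] red [[ 0.08558805 -0.07063974]
 [ 0.06365682 -0.07059274]] face [[-0.00101435  0.00446992]]
```

The gap is about 25 mm, so I push another 11 mm, stop and look.

```bash
python3 - <<'E'
from h import *
arm.movel(W(0,.0054,.05),max_speed=.02)
print(S(arm.current_tcp_pos()))
arm.movel(W(0,.025,.05),max_speed=.05); arm.pause(.6)
wshot("w3"); print(S(arm.current_tcp_pos()),arm.current_contact_force(),arm.current_time())
p=cv2.imread("pics/w3.png")[20:170,60:260]; cv2.imwrite("pics/w3c.png",cv2.resize(p,None,fx=4,fy=4,interpolation=2))
E
```

```text
[-1.01958870e-05  8.97325523e-03]
[7.76532517e-06 2.49737469e-02] [ 0.6575817   0.44482238 -0.27692057] 12.3417
```

View pics/w3c.png

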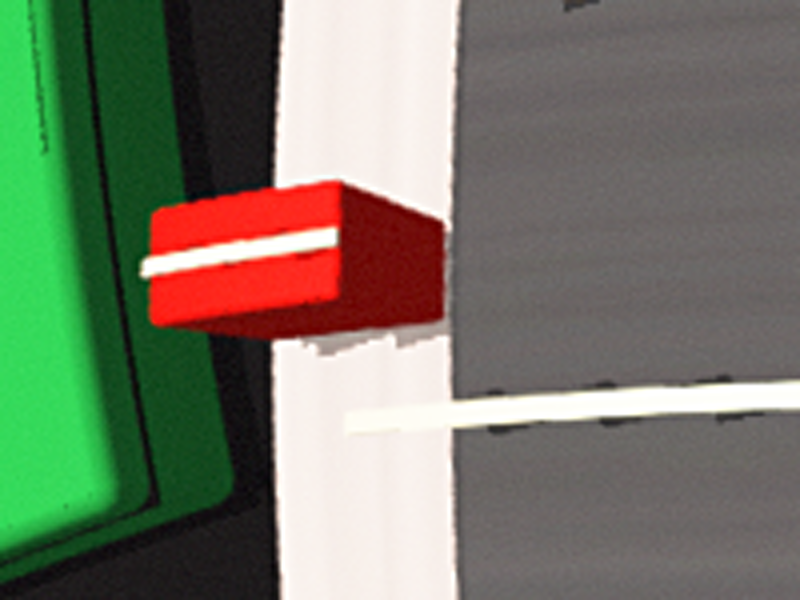

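The red line runs from crop (145,267) to (337,237), and the index end is at (345,423).

```bash
cat > m.py <<'E'
from h import *
import sys
def meas(fn,red,idx):
    w=np.load(fn+".npz"); g=lambda a:np.array(a)/4+[60,20]
    f=lambda p,z:S(wray(g(p),z,w["T"],w["q"]))
    r,i=f(red,.062),f(idx,.07); print("red",r,"idx",i,"gap mm",(i[0,1]-r[:,1].mean())*1e3)
E
python3 - <<'E'
from m import *
meas("w3",[(145,267),(337,237)],[(347,423)])
E
```

```text
red [[ 0.08614723 -0.07097785]
 [ 0.06412409 -0.07077796]] idx [[ 0.0593329 -0.0524236]] gap mm 18.45430805851369
```

Checkpoint 1 is met with a gap of about 18 mm, held untouched for 0.6 s. The arm stops about 3.5 mm short of its commands under friction. Next tap aims for a gap of about 5 mm.

```bash
python3 - <<'E'
from h import *
arm.movel(W(0,-.0080,.05),max_speed=.02)
print(S(arm.current_tcp_pos()))
arm.movel(W(0,.010,.05),max_speed=.05); arm.pause(.3)
wshot("w4"); print(S(arm.current_tcp_pos()),arm.current_contact_force(),arm.current_time())
p=cv2.imread("pics/w4.png")[20:170,60:260]; cv2.imwrite("pics/w4c.png",cv2.resize(p,None,fx=4,fy=4,interpolation=2))
E
```

```text
[-4.68452083e-05 -4.52481919e-03]
[5.48015914e-06 9.67933045e-03] [ 0.39175354  0.33207567 -0.69103107] 15.0
```

View pics/w4c.png

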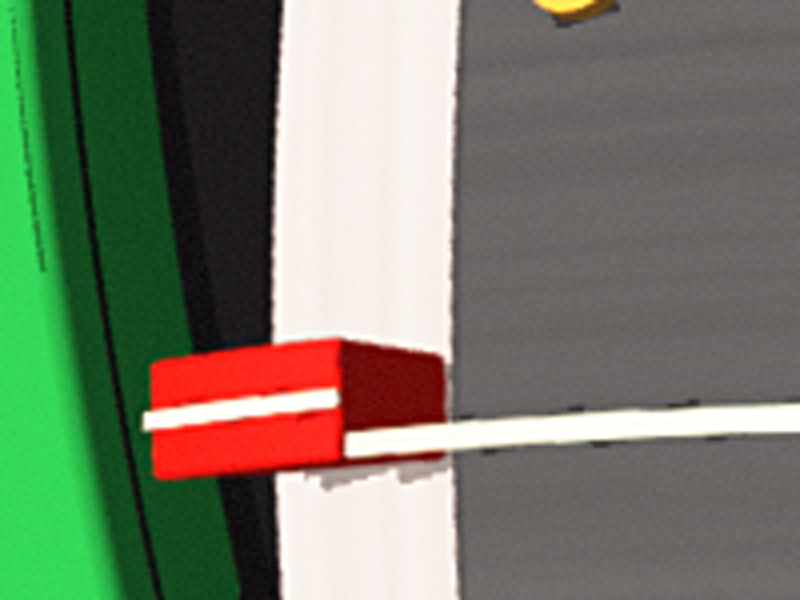

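The red line runs from (147,421) to (338,398), and the index end is at (347,445), still slightly short. I measure the gap and tap once more by the same amount.

```bash
python3 - <<'E'
from m import *
meas("w4",[(147,421),(338,398)],[(347,445)])
arm.movel(W(0,-.0120,.05),max_speed=.015)
print(S(arm.current_tcp_pos()))
arm.movel(W(0,.006,.05),max_speed=.05); arm.pause(.3)
wshot("w5"); print(S(arm.current_tcp_pos()),arm.current_contact_force(),arm.current_time())
p=cv2.imread("pics/w5.png")[20:170,60:260]; cv2.imwrite("pics/w5c.png",cv2.resize(p,None,fx=4,fy=4,interpolation=2))
E
```

```text
red [[ 0.08603385 -0.07090069]
 [ 0.06403868 -0.07075865]] idx [[ 0.05932102 -0.06588778]] gap mm 4.941889463773802
[ 1.36503125e-05 -8.43731872e-03]
[-3.52687182e-06  5.64896673e-03] [0.16991307 0.17702363 0.87654986] 17.475
```

View pics/w5c.png

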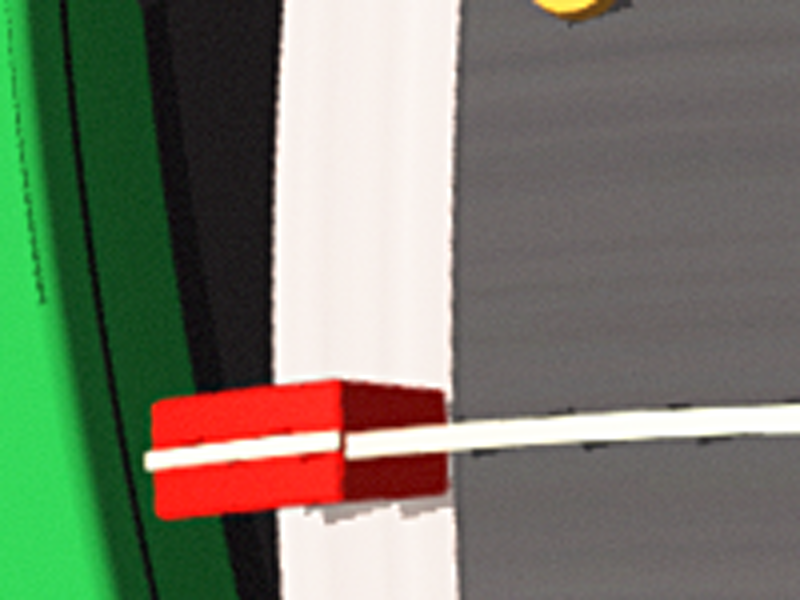

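The index end (347,446) now meets the red line's end (338,440), about 1 mm short and untouched. The fingers are 14 mm clear of the face, so I hand it in.

```bash
python3 - <<'E'
from m import *
meas("w5",[(149,461),(338,440)],[(347,446)])
print(job.close_job())
E
```

```text
red [[ 0.08596503 -0.07089837]
 [ 0.06416056 -0.07078207]] idx [[ 0.05932696 -0.0697924 ]] gap mm 1.0478219858945232
the job is handed in; nothing more can be done
None
```

The job is handed in: by my last wrist-camera measurement the carriage's index line sits about 1 mm short of the red flag's centre line, untouched, after a hands-off stop about 18 mm short; the judge's result was not shown.

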